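Gauge the ferrule caps at the fossil bench

TASK

Work the tight yellow lock-out wedge loose from the fit gauge (it only comes up if pulled a little to one side, then the other) and stand it foot down in the grey pot. Then try every ferrule cap on the gauge pin, as far down as it will go, in the order red, yellow, blue, black (black may be missing): stand each cap that goes all the way down on the green mat, and each that stops at the shoulder on the red mat. All caps end up upright, mouth down, on their mats; leave the fossils, stones, glue, carton and tools where they are.

Things in the scene. Friction and masses are not known exactly. Their poses are not given: they have to be found in the camera images.
- gauge: Fit gauge fixed near the middle of the bench, turned up to 0.45 rad: steel base plate 120 x 115 x 12 mm, on it an aluminium pedestal (top 60 mm above the bench, 52 mm along x, y = -26 to +17 mm) with an upright stepped steel pin. Origin: on the bench plane under the pin's axis, z up. On its +y side: the wedge slot between two toothed end plates, a blue sprung cheek, a plate 56 mm high at y = 66 mm.
- slot (a point): Middle of the slot's floor (12 mm above the bench), axes as the gauge's. End plates face each other at x = -28 and +28 mm. Three brass teeth, 4 mm thick, reach in from them to 16.5 mm from the middle: undersides 9 mm (from -x), 24 mm (from +x) and 39 mm (from -x) above this point. A cheek on its +y side presses the wedge to the pedestal with about 7 N (6 to 12 N drag). Open at the top.
- seat (a point): Centre of the pedestal's top, at the pin's foot, 60 mm above the bench. Upwards: 26 mm diameter for 30 mm, a 4 mm conical shoulder, a 19 mm diameter nose with a small cone; tip 56 mm above here. A cap that fits slides down till its rim stands on the pedestal (cap origin here); one that does not goes over the nose and stops on the shoulder, rim about 31 mm above here.
- wedge: Yellow wedge, 115 mm long, 60 g, 10 mm thick at the foot, 17 at the head (its y; -y face straight). Along x it is 15 mm wide, 26 from 62 mm up, and its foot has lugs 37 mm across, 5 mm high. Origin: centre of the foot; z from foot to head. Starts jammed upright in the slot, foot on its floor, its axes along the gauge's, overlapping the room a cap needs.
- wedge_head (a point): Middle of the wedge's top end. Grip the head low, across its 26 mm (along the gauge's x; the pin is only 4 mm from its -y face), or it tilts. A straight pull catches on the teeth. Pull it 6 mm to +x of the gauge and lift 16 mm, then 6 mm to -x of the middle and lift 15 mm more, then to +x again and lift: free when its foot is 45 mm above the slot's floor.
- pot: Grey square open pot for the wedge, fixed, 80 x 80 mm outside, 60 mm high, walls and floor 5 mm. Origin: centre of its underside. At the left or right behind the mats.
- green_mat: Thin green mat for caps that fit, fixed: 190 x 190 mm, 4 mm thick. Origin: centre of its underside; x and y along its sides. At the robot's left or right.
- red_mat: Red mat for caps that do not fit, same size and origin as the green one, on the other side.
- red_a: Aluminium ferrule cap with a red band and red spot on top: cylinder 48 mm in diameter, 64 mm high, closed top, open below (bore 59 mm deep), with a foot flange 60 mm across and 8 mm high, 120 g or so. Origin: centre of its lower rim; z up when it stands mouth down, as at the start. The bore is either 29 mm (fits) or 24 mm (does not); outside they look alike. Of red_a and red_b at most one is there.
- red_b: Aluminium ferrule cap with a red band and red spot on top: cylinder 48 mm in diameter, 64 mm high, closed top, open below (bore 59 mm deep), with a foot flange 60 mm across and 8 mm high, 120 g or so. Origin: centre of its lower rim; z up when it stands mouth down, as at the start. The bore is either 29 mm (fits) or 24 mm (does not); outside they look alike. Of red_a and red_b at most one is there.
- yellow_a: Aluminium ferrule cap with a yellow band and yellow spot on top: cylinder 48 mm in diameter, 64 mm high, closed top, open below (bore 59 mm deep), with a foot flange 60 mm across and 8 mm high, 120 g or so. Origin: centre of its lower rim; z up when it stands mouth down, as at the start. The bore is either 29 mm (fits) or 24 mm (does not); outside they look alike. Of yellow_a and yellow_b at most one is there.
- yellow_b: Aluminium ferrule cap with a yellow band and yellow spot on top: cylinder 48 mm in diameter, 64 mm high, closed top, open below (bore 59 mm deep), with a foot flange 60 mm across and 8 mm high, 120 g or so. Origin: centre of its lower rim; z up when it stands mouth down, as at the start. The bore is either 29 mm (fits) or 24 mm (does not); outside they look alike. Of yellow_a and yellow_b at most one is there.
- blue_a: Aluminium ferrule cap with a blue band and blue spot on top: cylinder 48 mm in diameter, 64 mm high, closed top, open below (bore 59 mm deep), with a foot flange 60 mm across and 8 mm high, 120 g or so. Origin: centre of its lower rim; z up when it stands mouth down, as at the start. The bore is either 29 mm (fits) or 24 mm (does not); outside they look alike. Of blue_a and blue_b at most one is there.
- blue_b: Aluminium ferrule cap with a blue band and blue spot on top: cylinder 48 mm in diameter, 64 mm high, closed top, open below (bore 59 mm deep), with a foot flange 60 mm across and 8 mm high, 120 g or so. Origin: centre of its lower rim; z up when it stands mouth down, as at the start. The bore is either 29 mm (fits) or 24 mm (does not); outside they look alike. Of blue_a and blue_b at most one is there.
- black_a: Aluminium ferrule cap with a black band and black spot on top: cylinder 48 mm in diameter, 64 mm high, closed top, open below (bore 59 mm deep), with a foot flange 60 mm across and 8 mm high, 120 g or so. Origin: centre of its lower rim; z up when it stands mouth down, as at the start. The bore is either 29 mm (fits) or 24 mm (does not); outside they look alike. Of black_a and black_b at most one is there.
- black_b: Aluminium ferrule cap with a black band and black spot on top: cylinder 48 mm in diameter, 64 mm high, closed top, open below (bore 59 mm deep), with a foot flange 60 mm across and 8 mm high, 120 g or so. Origin: centre of its lower rim; z up when it stands mouth down, as at the start. The bore is either 29 mm (fits) or 24 mm (does not); outside they look alike. Of black_a and black_b at most one is there.
- bone_a: Bystander: brown fossil bone fragment, 62 x 26 x 22 mm. Origin: centre of underside.
- bone_b: Bystander: brown fossil bone fragment, 62 x 26 x 22 mm. Origin: centre of underside.
- glue: Bystander: jar of glue, 54 mm in diameter, 100 mm high. Origin: centre of underside.
- carton: Bystander: yellow and dark blue carton, 55 x 120 x 45 mm. Origin: centre of underside.
- stone_a: Bystander: reddish stone fragment, 60 x 40 x 30 mm. Origin: centre of underside.
- stone_b: Bystander, not always there: reddish stone fragment, 60 x 40 x 30 mm. Origin: centre of underside.
- brush: Bystander: brush lying on the bench. Origin: about its middle, underside.
- driver: Bystander: screwdriver with a red handle lying on the bench. Origin: about its middle, underside.
Mind the look-alikes: they are no part of the job. Leave any turquoise look-alike of the red_b alone.

How it is judged:
On the way, in this order (a step that is already met when the one before it is completed fails the run):
1. the wedge is out of the gauge and stands in the pot (x of wedge in the frame of pot between -0.04 and 0.04 m and y of wedge in the frame of pot between -0.04 and 0.04 m and z of wedge in the frame of pot below 0.03 m and angle between wedge's own z axis and vertical below 0.75 rad and linear speed of wedge below 0.02 m/s), for 0.2 s.
2. cap red_a has been tried on the gauge pin, as far down as it will go (horizontal distance between red_a and seat below 0.005 m and z of red_a in the frame of seat below 0.004 m and angle between red_a's own z axis and vertical below 0.1 rad), for 0.2 s.
3. cap red_b has been tried on the gauge pin, as far down as it will go (horizontal distance between red_b and seat below 0.005 m and z of red_b in the frame of seat below 0.035 m and angle between red_b's own z axis and vertical below 0.1 rad), for 0.2 s.
4. cap yellow_a has been tried on the gauge pin, as far down as it will go (horizontal distance between yellow_a and seat below 0.005 m and z of yellow_a in the frame of seat below 0.035 m and angle between yellow_a's own z axis and vertical below 0.1 rad), for 0.2 s.
5. cap yellow_b has been tried on the gauge pin, as far down as it will go (horizontal distance between yellow_b and seat below 0.005 m and z of yellow_b in the frame of seat below 0.004 m and angle between yellow_b's own z axis and vertical below 0.1 rad), for 0.2 s.
6. cap blue_a has been tried on the gauge pin, as far down as it will go (horizontal distance between blue_a and seat below 0.005 m and z of blue_a in the frame of seat below 0.004 m and angle between blue_a's own z axis and vertical below 0.1 rad), for 0.2 s.
7. cap blue_b has been tried on the gauge pin, as far down as it will go (horizontal distance between blue_b and seat below 0.005 m and z of blue_b in the frame of seat below 0.035 m and angle between blue_b's own z axis and vertical below 0.1 rad), for 0.2 s.
8. cap black_a has been tried on the gauge pin, as far down as it will go (horizontal distance between black_a and seat below 0.005 m and z of black_a in the frame of seat below 0.035 m and angle between black_a's own z axis and vertical below 0.1 rad), for 0.2 s.
9. cap black_b has been tried on the gauge pin, as far down as it will go (horizontal distance between black_b and seat below 0.005 m and z of black_b in the frame of seat below 0.004 m and angle between black_b's own z axis and vertical below 0.1 rad), for 0.2 s.
At the end, for the whole second after the job is handed in: Wedge in the pot, foot down (foot within 40 mm of its centre each way and 30 mm of its underside, leaning under 0.75 rad); every cap upright (0.2 rad) on its mat (within 80 mm of the centre each way, under 10 mm up): wide bores green, narrow bores red; all at rest (all of step 1 and x of red_a in the frame of green_mat between -0.08 and 0.08 m and y of red_a in the frame of green_mat between -0.08 and 0.08 m and z of each of red_a, yellow_b, blue_a, black_b in the frame of green_mat below 0.01 m and angle between each of red_a, red_b, yellow_a, yellow_b, blue_a, blue_b, black_a, black_b's own z axis and vertical below 0.2 rad and linear speed of each of red_a, red_b, yellow_a, yellow_b, blue_a, blue_b, black_a, black_b below 0.02 m/s and x of red_b in the frame of red_mat between -0.08 and 0.08 m and y of red_b in the frame of red_mat between -0.08 and 0.08 m and z of each of red_b, yellow_a, blue_b, black_a in the frame of red_mat below 0.01 m and x of yellow_a in the frame of red_mat between -0.08 and 0.08 m and y of yellow_a in the frame of red_mat between -0.08 and 0.08 m and x of yellow_b in the frame of green_mat between -0.08 and 0.08 m and y of yellow_b in the frame of green_mat between -0.08 and 0.08 m and x of blue_a in the frame of green_mat between -0.08 and 0.08 m and y of blue_a in the frame of green_mat between -0.08 and 0.08 m and x of blue_b in the frame of red_mat between -0.08 and 0.08 m and y of blue_b in the frame of red_mat between -0.08 and 0.08 m and x of black_a in the frame of red_mat between -0.08 and 0.08 m and y of black_a in the frame of red_mat between -0.08 and 0.08 m and x of black_b in the frame of green_mat between -0.08 and 0.08 m and y of black_b in the frame of green_mat between -0.08 and 0.08 m); the robot touches nothing.
It fails at once if a fossil bone was moved more than 40 mm (distance of any of bone_a, bone_b from where it was at the start of the episode above 0.04 m).
It fails at once if a stone was moved more than 40 mm (distance of any of stone_a, stone_b from where it was at the start of the episode above 0.04 m).
It fails at once if a jar or carton was moved more than 40 mm (distance of any of glue, carton from where it was at the start of the episode above 0.04 m).
It fails at once if a tool was moved more than 40 mm (distance of any of brush, driver from where it was at the start of the episode above 0.04 m).
Of red_a, red_b only 1 to 1 are there at a start; the rules pass over those that are not, and their reading is None.
Of yellow_a, yellow_b only 1 to 1 are there at a start; the rules pass over those that are not, and their reading is None.
Of blue_a, blue_b only 1 to 1 are there at a start; the rules pass over those that are not, and their reading is None.
Of black_a, black_b, stone_b only 1 to 1 are there at a start; the rules pass over those that are not, and their reading is None.
At some moment in a run one of red_a, red_b, yellow_a, yellow_b, blue_a, blue_b, black_a, black_b may be knocked a few centimetres aside while the robot is not near it.
It also fails if it takes over 210 s, if anything falls off the work surface, if the arm or the gripper's body presses on something with over 40 N, if the wrist force passes 120 N, or if a joint passes its speed limit or range.

ROBOT

A 7-joint arm with a two-finger parallel gripper is mounted at the origin on the work surface. World frame = base frame: x ahead of the robot, y to its left, z up, the work surface at z = 0. Lengths are in m, angles in rad, forces in N, time in s.
With the tool pointing down it reaches from about 0.35 to 0.775 m from the base axis. Payload 3.1 kg.
Tool frame: the origin (TCP) lies midway between the tips of the shut fingers; the grasp point (between the pads) lies 19 mm behind it; z points along the fingers, y is the line along which they close (so a half turn about z gives the same grasp; the last joint's range is limited). The gripper opens to 85 mm and grips with 20 to 120 N. Pads are 22 mm wide; open, the fingers measure 114 mm over their backs; the gripper's body (76 mm by 85 mm) begins 54 mm behind the grasp point. The pads swing forward as they close: fully open they stand 13 mm farther back than shut.
Start: joints at [-1.2, 0.311, 0.014, 1.512, -0.004, 1.319, -0.027], TCP at [0.221, 0.504, 0.231] pointing down, gripper open.
Joint ranges: [-2.7, 2.7], [-0.3, 1.91], [-1.27, 1.3], [0.12, 2.57], [-1.44, 4.58], [0.2, 2.03], [-3.05, 3.05]. Speed limits (rad/s): [2.79, 2.79, 3.14, 3.14, 3.14, 3.14, 3.14].

INTERFACE

Orientations are given as a rotation vector (axis times angle).
In Python, from station import robot, get_image, camera_info gives the robot as it stands. Calls block until the motion is done:
- robot.move_pose(position, orientation): joint-space move of the TCP to a pose.
- robot.move_linear(position, max_speed=0.15, attitude=None, until_force=None): straight line of the TCP; attitude=None keeps the orientation; max_speed is the mean speed in m/s. With until_force (N) it stops when the force on the tool has changed by that much, and returns True; else False.
- robot.set_joints(angles): joint-space move.
- robot.grip(opening, effort=None): opening from 0.0 (shut) to 1.0 (fully open); effort is the grip in N (None keeps the last); returns when the fingers have stopped.
- robot.wait(seconds).
- robot.solve_ik(position, orientation): joint angles nearest the present ones, or None.
- robot.read_state(): the state.
- get_image(name): name is "side" or "top"; returns the picture (420x560x3 uint8, red, green, blue); there is no depth.
- camera_info(name): a dict with "vertical_fov" (degrees; the focal length in pixels is half the picture's height over the tangent of half this angle, whatever the lens; pixels are square), "cx", "cy" (the principal point, pixels), "T" (4x4, takes a point from camera to world coordinates). Camera axes: x right, y up, looking along -z (the intrinsics and any distortion apply to the point x, -y, -z); pixel columns grow to the right and rows downward; lengths in m; the calibration is good to about 2 mm. A picture is of the moment at which its call begins. camera_info takes no time and is no camera call.
A pose or a line that the arm cannot do raises robot.Unreachable and nothing moves.
- robot.close_job(): hands the job in; it is judged then, once.
The state is a dict: "clock": time; "joint_pos": joint angles; "joint_vel": joint speeds; "joint_efforts": joint torques, N m; "eef_pos": TCP position; "tcp_rot": TCP orientation; "ft_force": force on the tool from outside, world axes, zero at the start; "torque": the same for the moment, N m; "width": opening from 0.0 (shut) to 1.0 (fully open); "grip_force": force on a finger pad.
Only numpy, scipy, OpenCV 4.12 (cv2) and the standard library are available. Lean on these libraries where they do the work, as an engineer would, in place of code of your own. Each camera call takes 0.05 s, during which the arm holds its last target. There are 200 camera calls.

## Working session

There is one attempt and no reset: what is moved stays moved. The work goes in short steps, each a Python script; the robot and the scene stay as the last script left them, time stands still between calls to the robot, and variables do not carry over. Pictures are saved under pics/ and viewed, at most 14 in all, crops included, and the job is handed in when it is done.

```bash
ls; mkdir -p pics; python3 - <<'E'
from station import robot,get_image,camera_info
import cv2,numpy as np
for n in("top","side"):
    i=get_image(n); cv2.imwrite(f"pics/{n}0.png",cv2.cvtColor(i,cv2.COLOR_RGB2BGR))
    print(n,camera_info(n))
print(robot.read_state())
E
```

```text
pics
top {'vertical_fov': 55.90115153857421, 'cx': 282.53349204033134, 'cy': 211.58048123594693, 'T': array([[-9.16744356e-04,  9.98069780e-01, -6.20956761e-02,
         4.80723203e-01],
       [-9.99995598e-01, -7.39747746e-04,  2.87331521e-03,
         1.61822124e-02],
       [ 2.82183395e-03,  6.20980369e-02,  9.98066065e-01,
         1.07036883e+00],
       [ 0.00000000e+00,  0.00000000e+00,  0.00000000e+00,
         1.00000000e+00]])}
side {'vertical_fov': 54.692457663584605, 'cx': 278.8591183025658, 'cy': 209.534214090112, 'T': array([[-0.92872031,  0.2260992 , -0.29386688,  0.26598297],
       [-0.37044241, -0.53194267,  0.76145218,  0.7119503 ],
       [ 0.0158434 ,  0.81603686,  0.57778269,  0.66279365],
       [ 0.        ,  0.        ,  0.        ,  1.        ]])}
{'clock': 0.1, 'joint_pos': array([-1.19967959,  0.31163307,  0.0139914 ,  1.51289388, -0.00444263,
        1.31918513, -0.02716849]), 'joint_vel': array([-0.00034522, -0.00303612,  0.00016061, -0.00188543, -0.00043778,
        0.00074286,  0.00044709]), 'joint_efforts': array([ 5.95087295e-04, -3.80856049e+01,  1.46688321e-01, -2.31242824e+01,
        1.23449622e-02,  8.17742490e-03, -1.08175374e-05]), 'eef_pos': array([0.2203683 , 0.50321648, 0.23033774]), 'tcp_rot': array([-0.64362553, -3.07456272,  0.00322469]), 'ft_force': array([ 1.22206138,  1.05996169, -0.7161638 ]), 'torque': array([ 0.00107936, -0.02351641,  0.04407037]), 'grip_force': 0.0, 'width': 0.9985456692051351}
```

View pics/top0.png

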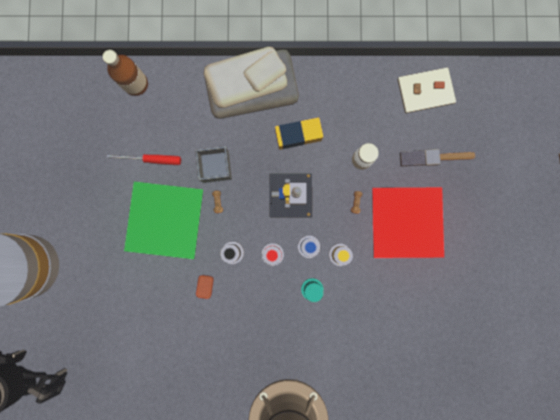

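View pics/side0.png

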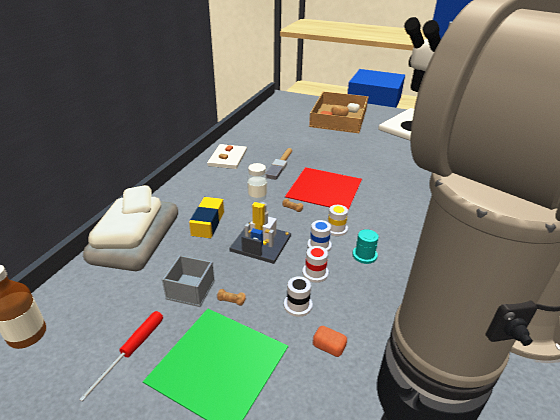

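The top view shows:
- **Gauge:** at (291,195), with the wedge to its left.
- **Mats and pot:** green mat (164,220), red mat (408,222), pot (214,165).
- **Caps:** black (230,254), red (272,255), blue (310,247), yellow (342,255).
- **Turquoise decoy:** (313,291).

```bash
cat > h.py <<'E'
from station import robot,get_image,camera_info
import cv2,numpy as np
from scipy.spatial.transform import Rotation as R
def ray(n,u,v):
    c=camera_info(n);f=210/np.tan(np.radians(c["vertical_fov"]/2));T=c["T"]
    d=T[:3,:3]@np.array([(u-c["cx"])/f,-(v-c["cy"])/f,-1]);return T[:3,3],d
def pl(n,u,v,z):
    o,d=ray(n,u,v);return (o+d*(z-o[2])/d[2])
def proj(n,p):
    c=camera_info(n);f=210/np.tan(np.radians(c["vertical_fov"]/2));T=c["T"]
    q=T[:3,:3].T@(np.asarray(p)-T[:3,3]);return np.array([c["cx"]+f*q[0]/-q[2],c["cy"]-f*q[1]/-q[2]])
def tri(a,b):
    (o1,d1),(o2,d2)=a,b
    s=np.linalg.lstsq(np.c_[d1,-d2],o2-o1,rcond=None)[0]
    p,q=o1+s[0]*d1,o2+s[1]*d2;return (p+q)/2,np.linalg.norm(p-q)
def masks(im):
    h=cv2.cvtColor(im,cv2.COLOR_RGB2HSV)
    I=lambda a,b:cv2.inRange(h,a,b)
    return dict(red=I((0,150,110),(6,255,255))|I((174,150,110),(180,255,255)),yellow=I((20,140,120),(33,255,255)),
      blue=I((106,140,70),(125,255,255)),green=I((50,140,80),(72,255,255)),black=I((0,0,0),(180,255,45)))
def blobs(m,lo=15):
    n,_,s,c=cv2.connectedComponentsWithStats(m);return [(s[i,4],s[i,:4],c[i]) for i in range(1,n) if s[i,4]>=lo]
E
python3 - <<'E'
from h import *
im=get_image("top");M=masks(im)
for k in M:
    for a,b,c in blobs(M[k]):
        if 90<c[0]<500 and 120<c[1]<320: print(k,a,b,c.round(1),pl("top",*c,.064 if a<200 else .004)[:2].round(4))
for k in("red","green"):
    c=max(cv2.findContours(M[k],0,1)[0],key=cv2.contourArea)
    r=cv2.minAreaRect(c);b=np.array([pl("top",*p,.004)[:2] for p in cv2.boxPoints(r)])
    print(k,b.round(4).tolist(),b.mean(0),[np.linalg.norm(b[i]-b[i-1]).round(4) for i in range(4)])
s=get_image("side")
t=cv2.resize(im[140:275,185:365],None,fx=4.4,fy=4.4,interpolation=2)
cv2.imwrite("pics/t1.png",t[:,:,::-1])
s2=cv2.resize(s[180:310,150:350],None,fx=4,fy=4,interpolation=2);cv2.imwrite("pics/s1.png",s2[:,:,::-1])
E
```

```text
red 286 [143 155  38   9] [161.5 159. ] [0.6907 0.3422]
red 4844 [373 188  71  70] [407.6 222.4] [ 0.5177 -0.3241]
red 80 [267 251  10  10] [271.6 255.2] [0.4327 0.0411]
yellow 386 [301 118  22  24] [311.6 129.3] [ 0.7726 -0.0667]
yellow 76 [276 126   7  21] [278.5 136.2] [0.7381 0.0235]
yellow 70 [283 184   6  18] [286.1 190.9] [0.5962 0.0042]
yellow 79 [339 251  10  10] [343.2 255.4] [ 0.432  -0.1401]
blue 26 [279 189   5  10] [280.7 193.6] [0.5893 0.0178]
blue 69 [306 243   9   9] [310. 247.] [ 0.4534 -0.0562]
green 4728 [125 183  77  75] [163.4 220. ] [0.5246 0.3341]
red [[0.6109, -0.2322], [0.6108, -0.4223], [0.4246, -0.4174], [0.4248, -0.2294]] [ 0.51781087 -0.32532737] [np.float64(0.1861), np.float64(0.19), np.float64(0.1863), np.float64(0.188)]
green [[0.4443, 0.4365], [0.6293, 0.4177], [0.6058, 0.2314], [0.4212, 0.2522]] [0.52517025 0.33442981] [np.float64(0.1857), np.float64(0.1859), np.float64(0.1877), np.float64(0.1857)]
```

View pics/t1.png

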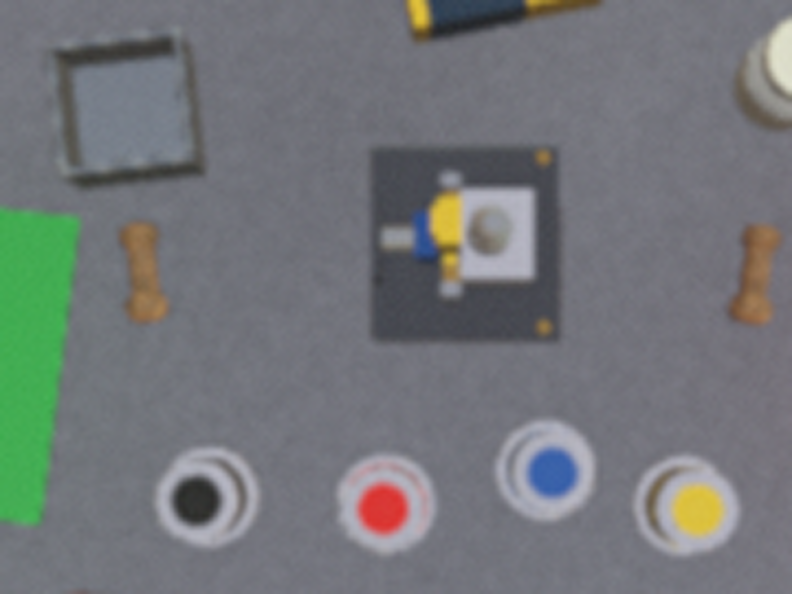

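View pics/s1.png

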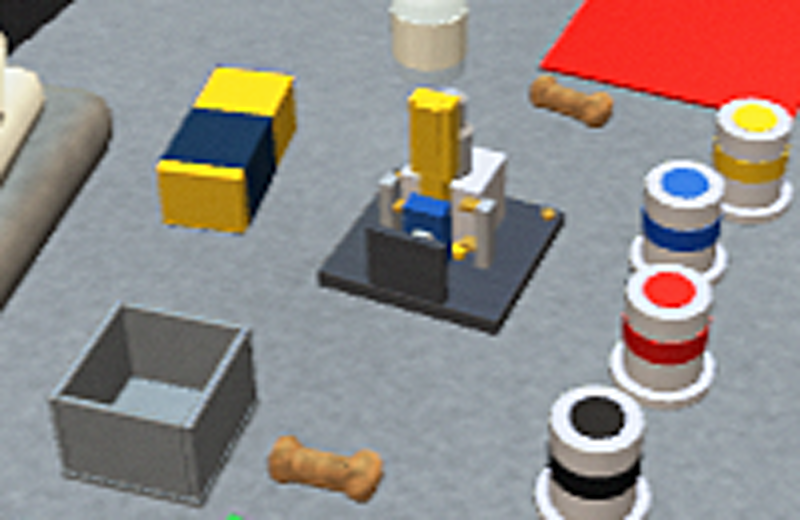

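Gauge yaw looks close to 0, with the wedge on its +y (left) side. The pot is at about (214,164) and turned slightly. Next I measure the pin, pedestal and wedge precisely, and check the cap spots across both views.

```bash
python3 - <<'E'
from h import *
im=get_image("top");s=get_image("side");M=masks(im);S=masks(s)
g=cv2.cvtColor(im,cv2.COLOR_RGB2GRAY)
# plate: outline = dark vs. bench; fill
m=np.zeros_like(g);m[165:225,260:322]=(g[165:225,260:322]<80)*255
c=max(cv2.findContours(m,0,1)[0],key=cv2.contourArea);r=cv2.minAreaRect(c)
b=np.array([pl("top",*p,.012)[:2] for p in cv2.boxPoints(r)]);print("plate",r,b.round(4).tolist(),b.mean(0).round(4))
# pedestal profiles
print("row v=193", g[187,284:312].tolist());print("row v=200",g[200,284:312].tolist())
print("col u=303",g[175:210,303].tolist());print("col u=300",g[175:210,300].tolist())
print("left/right plate rows", g[215,262:272].tolist(),g[215,308:318].tolist(), "cols",g[168:178,285].tolist(),g[212:222,285].tolist())
# pot rim
m=np.zeros_like(g);q=g[140:190,190:238];print("gray med",np.median(q))
# caps in side
for k in("red","yellow","blue","black"):
    for a,bb,cc in blobs(S[k],30):
        if 290<cc[0]<370 and 190<cc[1]<320: print(k,a,bb,cc.round(1))
for k,p in dict(red=(.4327,.0411),yellow=(.432,-.1401),blue=(.4534,-.0562)).items(): print(k,proj("side",(*p,.064)).round(1))
cv2.imwrite("pics/p2.png",cv2.resize(im[140:190,190:240],None,fx=10,fy=10,interpolation=2)[:,:,::-1])
E
```

```text
plate ((290.5, 195.0), (42.0, 41.0), 90.0) [[0.6481, 0.0468], [0.648, -0.0637], [0.5347, -0.0631], [0.5347, 0.0467]] [ 0.5914 -0.0083]
row v=193 [177, 184, 184, 184, 185, 187, 183, 178, 170, 160, 152, 154, 155, 156, 161, 166, 176, 177, 179, 179, 181, 168, 123, 85, 72, 72, 74, 81]
row v=200 [76, 107, 136, 144, 145, 157, 172, 180, 179, 180, 178, 181, 181, 179, 181, 179, 177, 179, 179, 180, 179, 168, 125, 83, 70, 73, 73, 80]
col u=303 [75, 74, 74, 75, 74, 73, 77, 111, 161, 179, 182, 179, 179, 181, 180, 182, 179, 180, 179, 180, 180, 179, 180, 181, 179, 180, 182, 166, 129, 86, 74, 73, 73, 72, 74]
col u=300 [74, 75, 73, 74, 74, 71, 75, 112, 161, 180, 180, 177, 176, 165, 159, 155, 151, 152, 154, 153, 159, 167, 175, 179, 178, 177, 181, 166, 128, 85, 74, 74, 73, 75, 73]
left/right plate rows [114, 115, 117, 118, 115, 117, 108, 91, 79, 75] [108, 101, 86, 79, 96, 110, 117, 116, 118, 115] cols [116, 116, 114, 116, 111, 98, 81, 76, 76, 76] [75, 71, 74, 74, 77, 91, 110, 116, 117, 116]
gray med 116.0
red 89 [311 248  13   9] [316.8 252. ]
red 103 [306 261  21  10] [315.7 266.6]
yellow 55 [333 206  11   7] [338.2 209. ]
yellow 92 [329 216  18  10] [337.1 221.8]
blue 66 [316 222  11   8] [320.7 225.2]
blue 89 [311 234  19   9] [319.7 238.8]
black 39 [293 279  13  10] [298.6 283.5]
black 113 [287 295  23  10] [298.2 300.2]
red [316.6 251.7]
yellow [338.  208.7]
blue [320.5 225. ]
```

View pics/p2.png

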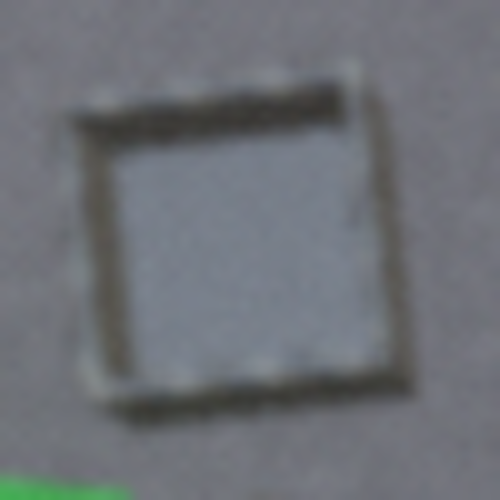

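```bash
python3 - <<'E'
from h import *
a=pl("top",306.0,182.3,.06);b=pl("top",306.0,203.05,.06);print(a,b,"pin est",(a[0]+b[0])/2,a[0]-.026,a[1]+.026)
print("pot",pl("top",212.9,163.8,.06))
cx,cy=(a[0]+b[0])/2,a[1]+.026
im=get_image("top");s=get_image("side");M=masks(im)
for x in(-.013,.013):
    for y in (.017,.034): print("head corner top/side",proj("top",(cx+x,cy+y,.127)).round(1),proj("side",(cx+x,cy+y,.127)).round(1))
for a,bb,c in blobs(masks(s)["yellow"],20):
    if 240<c[0]<290: print(a,bb,c)
print("pin tip",proj("top",(cx,cy,.116)),proj("side",(cx,cy,.116)))
m=masks(im)["black"];print([(a,b,c.round(1),pl("top",*c,.064)[:2].round(4)) for a,b,c in blobs(m) if 220<c[0]<240 and 240<c[1]<265])
# which tool rotation: yaw sweep of IK joint 7 at gauge, pot, mats
st=robot.read_state()
for n,p in dict(w=(cx,cy+.0255,.2),pot=(.67,.17,.3),g=(.52,.33,.2),r=(.52,-.32,.2),rf=(.57,-.37,.2)).items():
    for yaw in (0,np.pi/2,-np.pi/2,np.pi):
        rv=(R.from_euler("z",yaw)*R.from_euler("x",np.pi)).as_rotvec();q=robot.solve_ik(p,rv);print(n,round(yaw,2),None if q is None else np.round(q,2))
E
```

```text
[ 0.61893855 -0.0471069   0.06      ] [ 0.56543448 -0.04686081  0.06      ] pin est 0.5921865156026034 0.5929385546894096 -0.021106896999233318
pot [0.66703273 0.19252971 0.06      ]
head corner top/side [289.9 195. ] [264.2 203.3]
head corner top/side [282.8 195. ] [261.3 207.2]
head corner top/side [289.8 184.2] [254.1 200.9]
head corner top/side [282.7 184.2] [251.  204.7]
269 [252 202  13  28] [257.94423792 214.75836431]
20 [263 239   6   6] [265.   241.55]
pin tip [296.76072789 190.12794188] [262.08894349 202.21025   ]
[]
w 0 [-0.53  0.49  0.73  1.46 -0.33  1.32 -1.34]
w 1.57 [-0.52  0.48  0.73  1.46 -0.33  1.32  0.23]
w -1.57 [-0.73  0.62  1.13  1.47 -0.56  1.4  -2.73]
w 3.14 [-0.37  0.44  0.48  1.46 -0.21  1.3   1.7 ]
pot 0 [-0.58  0.67  0.68  0.9  -0.41  1.68 -1.63]
pot 1.57 [-0.5   0.64  0.5   0.9  -0.29  1.66 -0.12]
pot -1.57 [-0.29  0.62  0.03  0.88 -0.02  1.64  2.88]
pot 3.14 [-0.42  0.63  0.31  0.89 -0.18  1.65  1.39]
g 0 [-0.98  0.51  0.6   1.39 -0.29  1.33 -1.94]
g 1.57 [-0.83  0.48  0.36  1.38 -0.17  1.32 -0.47]
g -1.57 [-0.51  0.47 -0.13  1.36  0.06  1.31  2.5 ]
g 3.14 [-0.68  0.46  0.13  1.37 -0.06  1.31  1.02]
r 0 [-0.06  0.59  0.94  1.41 -0.48  1.38 -0.68]
r 1.57 [-0.06  0.59  0.94  1.41 -0.48  1.38  0.89]
r -1.57 [-0.14  0.66  1.12  1.41 -0.6   1.43 -2.16]
r 3.14 [-0.03  0.57  0.88  1.41 -0.44  1.37  2.43]
rf 0 [ 0.07  0.74  0.94  1.17 -0.58  1.49 -0.65]
rf 1.57 [ 0.08  0.73  0.91  1.17 -0.56  1.48  0.9 ]
rf -1.57 [ 0.01  0.81  1.12  1.18 -0.71  1.54 -2.15]
rf 3.14 [ 0.13  0.7   0.81  1.17 -0.49  1.46  2.43]
```

```bash
cat >> h.py <<'E'
PIN=np.array([.5925,-.021]);POT=np.array([.667,.1925])
def rv(yaw):return (R.from_euler("z",yaw)*R.from_euler("x",np.pi)).as_rotvec()
YX=np.pi/2
def go(x,y,z,yaw=YX):robot.move_pose(np.array([x,y,z]),rv(yaw))
def lin(x,y,z,v=.15,**k):return robot.move_linear(np.array([x,y,z]),max_speed=v,**k)
def st(t=""):
    s=robot.read_state();print(t,round(s["clock"],2),s["eef_pos"].round(4),s["ft_force"].round(1),"w",round(s["width"],3),"g",round(s["grip_force"],1));return s
def snap(n,f,box=None,k=1):
    i=get_image(n)
    if box:u,v,w,h=box;i=i[v:v+h,u:u+w]
    cv2.imwrite(f"pics/{f}.png",cv2.resize(i,None,fx=k,fy=k,interpolation=2)[:,:,::-1])
E
python3 - <<'E'
from h import *
im=get_image("top");g=cv2.cvtColor(im,cv2.COLOR_RGB2GRAY)
m=np.zeros_like(g);m[240:268,215:248]=(g[240:268,215:248]<80)*255
print("black",[(a,c.round(1),pl("top",*c,.064)[:2].round(4)) for a,b,c in blobs(m)])
robot.grip(.65)
x,y=PIN[0],PIN[1]+.0245
go(x,y,.22);st("above")
lin(x,y,.076,.1);st("down")
robot.grip(0,80);st("grip")
snap("side","w1",(190,160,140,105),5)
E
```

```text
black [(np.int32(77), array([229.2, 253.4]), array([0.4375, 0.1484]))]
above 3.08 [0.5925 0.0058 0.2197] [-0.5  0.4 -0.7] w 0.648 g 0.0
down 4.67 [0.5931 0.0034 0.0767] [-1.5  0.8 -0.7] w 0.648 g 0.0
grip 5.05 [0.5924 0.0035 0.0765] [-2.   0.4  4.1] w 0.291 g 78.4
```

View pics/w1.png

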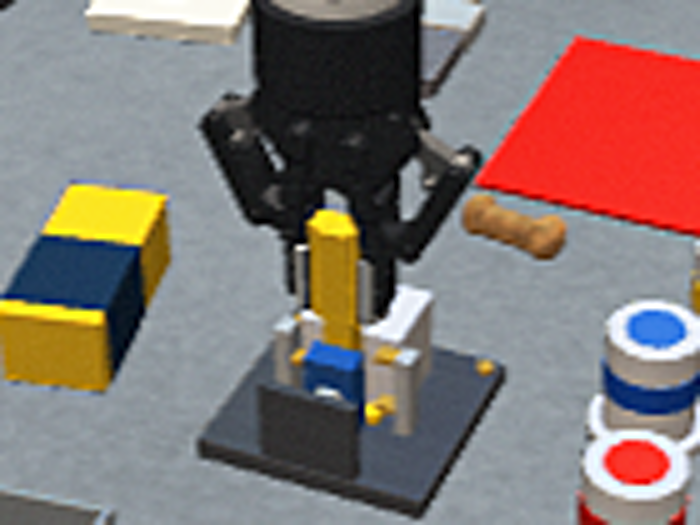

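The head is gripped between the pads: width about 25 mm, and both pads are visible either side of the yellow head. Now the zig-zag pull.

```bash
python3 - <<'E'
from h import *
x,y=PIN[0],PIN[1]+.0245;z=.0765
for dx,dz in((.006,0),(.006,.016),(-.006,.016),(-.006,.031),(.006,.031),(.006,.062),(0,.13)):
    lin(x+dx,y,z+dz,.04 if dz<.1 else .12);st((dx,dz))
snap("side","w2",(190,140,140,105),5)
E
```

```text
(0.006, 0) 5.4 [0.5944 0.0035 0.0766] [-9.9  1.4 11.8] w 0.292 g 79.9
(0.006, 0.016) 5.95 [0.5985 0.0036 0.0928] [-1.9  0.3 -1.9] w 0.289 g 78.8
(-0.006, 0.016) 6.4 [0.5893 0.0035 0.0944] [4.3 0.1 0.4] w 0.293 g 79.5
(-0.006, 0.031) 6.92 [0.5846 0.0035 0.1075] [-4.   0.5  1.2] w 0.296 g 79.7
(0.006, 0.031) 7.38 [0.5966 0.0035 0.1068] [-4.4 -0.4  0.3] w 0.292 g 79.7
(0.006, 0.062) 8.3 [0.5985 0.0036 0.1385] [ 0.2  0.  -0.5] w 0.291 g 79.6
(0, 0.13) 9.02 [0.592  0.0037 0.2058] [ 0.2  0.4 -1.4] w 0.291 g 79.6
```

View pics/w2.png

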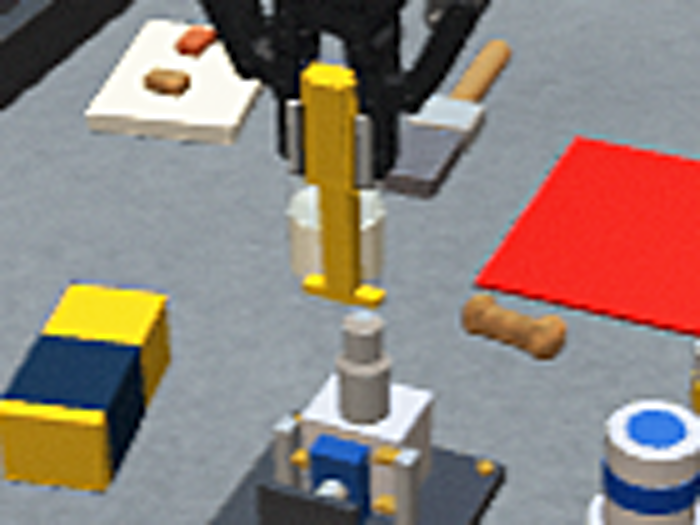

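Wedge is free and upright. Next it goes into the pot.

```bash
python3 - <<'E'
from h import *
go(*POT,.205);lin(*POT,.10,.15)
print(lin(*POT,.064,.04,until_force=4));s=st("floor")
robot.wait(.2);robot.grip(.45);robot.wait(.2)
p=s["eef_pos"];lin(p[0],p[1],.19,.15)
go(*(PIN*[1,0]+[-.15,.04]),.25);robot.wait(.2);st()
s=get_image("side")
cv2.imwrite("pics/w3.png",cv2.resize(s[190:330,150:350],None,fx=4,fy=4,interpolation=2)[:,:,::-1])
im=get_image("top")
for a,b,c in blobs(masks(im)["yellow"]):
    if 195<c[0]<235: print(a,b,c)
for a,b,c in blobs(masks(im)["red"]): print(a,c,pl("top",*c,.064)[:2])
E
```

```text
True
floor 11.46 [0.6666 0.1925 0.0696] [ 0.6 -0.1  4.8] w 0.289 g 80.1
 14.38 [0.4434 0.0406 0.2499] [-0.8  0.2  0.1] w 0.451 g 0.0
126 [206 154  13  20] [212.17460317 161.76984127]
286 [161.48601399 158.95804196] [0.6788937  0.32385659]
4845 [407.54592363 222.3993808 ] [ 0.51550524 -0.30492829]
```

View pics/w3.png

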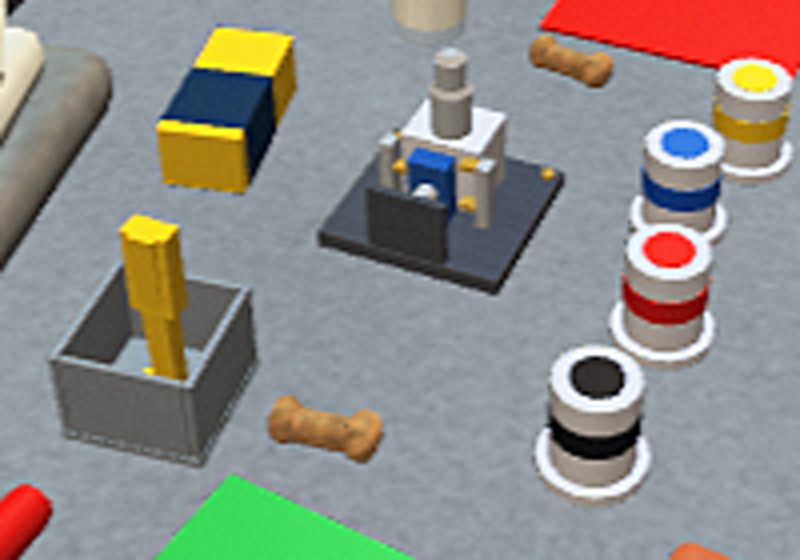

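Wedge stands upright in the pot, all four caps are untouched and the pin is now clear. Next is the cap routine, starting with red. It grasps along y, then along x to centre the cap, and lowers it on the pin under a force guard. If it stops at the shoulder, it releases, regrips and pushes again.

```bash
cat >> h.py <<'E'
def spots(c):
    """small cap-spot blobs seen in both views -> world xy at z .064 when on the bench (view-wise)"""
    out={}
    for n in("top","side"):
        im=get_image(n)
        if c=="black":
            m=cv2.inRange(cv2.cvtColor(im,cv2.COLOR_RGB2GRAY),0,75)
        else:m=masks(im)[c]
        out[n]=[np.r_[pl(n,*q,.064)[:2].round(4),a] for a,b,q in blobs(m,30) if a<140 and .36<pl(n,*q,.064)[0]<.55 and abs(pl(n,*q,.064)[1])<.25]
    return out
def pick(x,y):
    robot.grip(.85);go(x,y,.14,0);lin(x,y,.03,.12)
    robot.grip(0,20);robot.grip(.72)
    go(x,y,.03,YX);robot.grip(0,50);s=st("picked");lin(x,y,.10,.15);go(x,y,.19);return s
def trial(off=(0,0)):
    x,y=PIN+off
    go(x,y,.19);robot.wait(.2);st("over")
    lin(x,y,.15,.1);hit=lin(x,y,.0845,.04,until_force=8);s=st(f"hit {hit}");return s
E
python3 - <<'E'
from h import *
print(spots("red"))
pick(.4327,.0411);
go(*PIN,.19);robot.wait(.3);st("over")
for n in("top","side"):
    im=get_image(n)
    for a,b,c in blobs(masks(im)["red"],20):
        if a<400: print(n,a,b,c.round(1),pl(n,*c,.064+.16).round(4))
    i=im[120:260,220:370];cv2.imwrite(f"pics/r_{n}.png",cv2.resize(i,None,fx=4,fy=4,interpolation=2)[:,:,::-1])
E
python3 -c "
import cv2,numpy as np
cv2.imwrite('pics/r.png',cv2.resize(np.hstack([cv2.imread(f'pics/r_{n}.png') for n in('top','side')]),None,fx=.66,fy=.66))"
```

```text
{'top': [], 'side': [array([4.32e-01, 4.17e-02, 8.90e+01]), array([4.205e-01, 8.820e-02, 1.020e+02])]}
picked 19.49 [0.433  0.0411 0.0302] [ 0.3 -0.1  2.2] w 0.546 g 51.6
over 21.58 [ 0.5919 -0.0201  0.1904] [-0.7 -0.1 -1.8] w 0.552 g 51.6
top 286 [143 155  38   9] [161.5 159. ] [0.6474 0.2749 0.224 ]
side 63 [256 160  13   6] [261.5 162.4] [ 0.5924 -0.0202  0.224 ]
side 109 [252 172  19  10] [260.3 177.3] [0.5685 0.0399 0.224 ]
```

View pics/r.png

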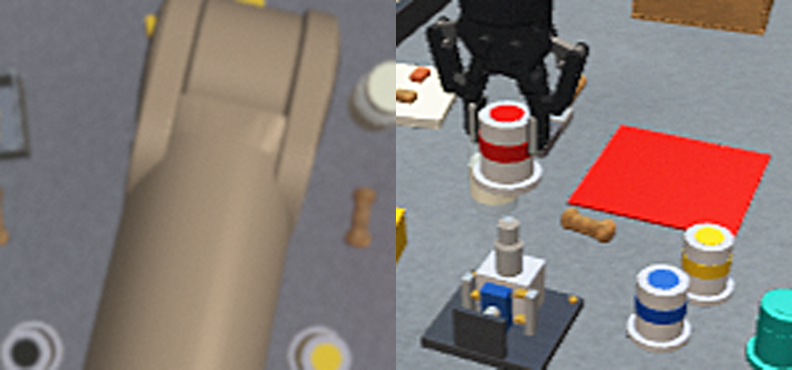

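The red cap is held upright above the pin. The side view puts its spot at about (.592,-.020), which agrees with the TCP. Lowering.

```bash
python3 - <<'E'
from h import *
s=trial();robot.wait(.3);st("hold")
snap("side","r2",(190,160,140,105),5)
E
```

```text
over 22.13 [ 0.5925 -0.021   0.19  ] [ 0.6  0.  -0.3] w 0.547 g 51.6
hit True 23.53 [ 0.5915 -0.0201  0.1215] [-1.7  0.6  3.7] w 0.55 g 51.9
hold 23.83 [ 0.5915 -0.0201  0.1215] [-0.1  1.1  3.9] w 0.553 g 52.0
```

View pics/r2.png

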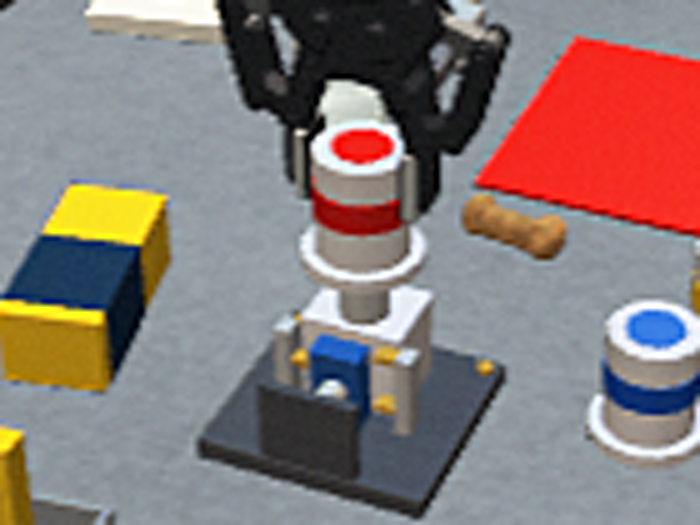

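The red cap stopped with its rim about 31 mm above the seat, at the shoulder. To rule out a snag I'll release, regrip and push again.

```bash
cat >> h.py <<'E'
def confirm():
    p=robot.read_state()["eef_pos"];x,y=p[:2]
    robot.grip(.65);robot.wait(.4)
    for dy in (0,):
        robot.grip(0,50);st("regrip");hit=lin(x,y,.0845,.04,until_force=10);s=st(f"push {hit}")
    return s
E
python3 - <<'E'
from h import *
confirm()
x,y=robot.read_state()["eef_pos"][:2]
# spot position after settling
robot.grip(.65);robot.wait(.3)
im=get_image("side");print([(a,pl("side",*c,.0915+.064).round(4)) for a,b,c in blobs(masks(im)["red"],20) if a<200])
robot.grip(0,50);st()
for dx,dy in((.0015,0),(-.0015,0),(0,.0015),(0,-.0015)):
    lin(PIN[0]+dx,PIN[1]+dy,.1225,.03);h=lin(PIN[0]+dx,PIN[1]+dy,.11,.03,until_force=8);st((dx,dy,h))
E
```

```text
regrip 24.76 [ 0.5913 -0.0206  0.1213] [-0.4  0.   1.7] w 0.549 g 51.1
push True 25.02 [ 0.5913 -0.0207  0.1212] [-0.4  0.9  4.5] w 0.548 g 51.4
[(np.int32(61), array([ 0.5916, -0.0206,  0.1555])), (np.int32(106), array([0.5698, 0.0332, 0.1555]))]
 25.84 [ 0.5907 -0.0206  0.1205] [-0.1  0.1  1.5] w 0.548 g 51.1
(0.0015, 0, True) 26.33 [ 0.592  -0.0208  0.1213] [-1.5  0.4  0.6] w 0.552 g 51.6
(-0.0015, 0, True) 26.83 [ 0.5912 -0.0208  0.1203] [-1.3  0.5  3.8] w 0.547 g 51.9
(0, 0.0015, True) 27.34 [ 0.5916 -0.0203  0.1207] [-0.5 -1.   2.1] w 0.553 g 51.9
(0, -0.0015, True) 27.84 [ 0.5917 -0.0212  0.1206] [-0.5  0.3  3.8] w 0.551 g 52.2
```

Red is confirmed narrow: five pushes at different offsets all stopped at the shoulder. It goes on the red mat, then I try yellow.

```bash
cat >> h.py <<'E'
PIN=np.array([.5915,-.0206])
RM,GM=np.array([.5178,-.3253]),np.array([.5252,.3344])
SL=[(.04,.04),(-.04,-.04),(.04,-.04),(-.04,.04)]
def place(mat,k):
    p=robot.read_state()["eef_pos"];lin(p[0],p[1],.19,.15)
    x,y=mat+SL[k];go(x,y,.19);lin(x,y,.06,.15);h=lin(x,y,.028,.04,until_force=5);s=st(f"placed {h}")
    robot.grip(.7);robot.wait(.15);lin(x,y,.16,.2)
E
python3 - <<'E'
from h import *
place(RM,0);st()
im=get_image("side");t=get_image("top")
for n,i in(("side",im),("top",t)):print(n,[(a,pl(n,*c,.068).round(4)) for a,b,c in blobs(masks(i)["red"],20) if a<200])
print(spots("yellow"),spots("blue"),spots("black"))
E
```

```text
placed True 31.16 [ 0.5577 -0.2847  0.0333] [ 0.1 -0.2  3.8] w 0.55 g 52.3
 32.38 [ 0.5571 -0.2846  0.1587] [-0.7 -0.1 -1.5] w 0.7 g 0.0
side [(np.int32(36), array([ 0.5578, -0.2836,  0.068 ]))]
top [(np.int32(82), array([ 0.5586, -0.2845,  0.068 ]))]
{'top': [array([ 0.432 , -0.1401, 79.    ])], 'side': [array([ 0.4313, -0.1391, 55.    ]), array([ 4.197e-01, -8.480e-02,  9.300e+01])]} {'top': [array([ 4.534e-01, -5.620e-02,  6.900e+01])], 'side': [array([ 4.526e-01, -5.590e-02,  6.600e+01]), array([ 4.399e-01, -5.200e-03,  9.000e+01])]} {'top': [array([ 0.4374,  0.1486, 74.    ])], 'side': [array([ 0.5418, -0.2303, 69.    ]), array([ 4.395e-01, -5.100e-03,  9.400e+01]), array([  0.436 ,   0.1499, 111.    ]), array([  0.4239,   0.1907, 128.    ])]}
```

Red is placed at (.558,-.284) on the red mat, and the other caps haven't moved. Now yellow.

```bash
python3 - <<'E'
from h import *
pick(.4317,-.1397);s=trial()
if s["eef_pos"][2]>.1: s=confirm()
robot.wait(.3);st("hold")
snap("side","y2",(190,160,140,105),5)
E
```

```text
picked 37.7 [ 0.4318 -0.1398  0.0302] [-1.1  1.1  2.7] w 0.557 g 51.5
over 39.78 [ 0.5906 -0.0227  0.1904] [ 0.4  0.4 -0.4] w 0.55 g 51.6
hit True 41.67 [ 0.5913 -0.0205  0.0903] [ 0.2 -0.3  4.9] w 0.557 g 52.0
hold 41.97 [ 0.5913 -0.0205  0.0903] [-0.   0.   6.2] w 0.556 g 52.2
```

View pics/y2.png

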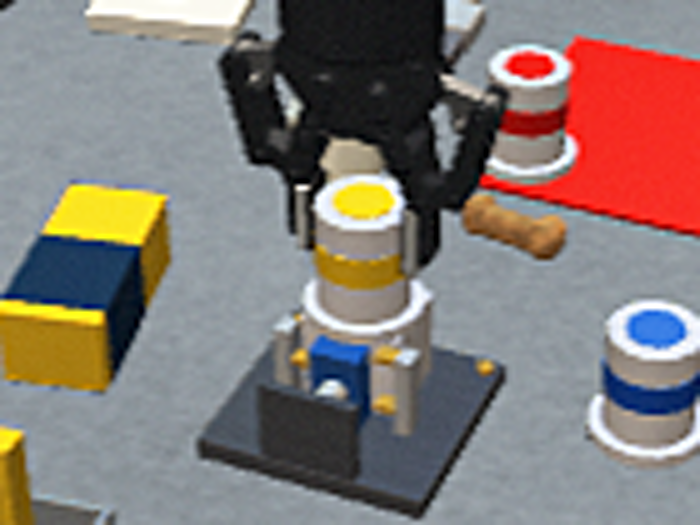

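Yellow went all the way down, with its rim on the pedestal, so it goes on the green mat. I'll release it for a moment so it seats, then place it and try blue.

```bash
python3 - <<'E'
from h import *
robot.grip(.65);robot.wait(.4);robot.grip(0,50)
place(GM,0)
for n in("side","top"):print(n,[(a,pl(n,*c,.068).round(4)) for a,b,c in blobs(masks(get_image(n))["yellow"],20) if a<200])
b=spots("blue");print(b,spots("black"))
t=b["top"][0][:2]
if np.linalg.norm(t-[.453,-.056])>.004: raise SystemExit("blue moved")
pick(*t);s=trial()
if s["eef_pos"][2]>.1: s=confirm()
robot.wait(.3);st("hold")
snap("side","b2",(190,160,140,105),5)
E
```

```text
placed True 46.84 [0.5648 0.3741 0.0334] [-0.1  0.3  2.9] w 0.555 g 52.7
side [(np.int32(54), array([0.6763, 0.1619, 0.068 ])), (np.int32(198), array([0.5647, 0.3744, 0.068 ])), (np.int32(148), array([0.5412, 0.4047, 0.068 ]))]
top [(np.int32(76), array([0.737 , 0.0235, 0.068 ])), (np.int32(111), array([0.6741, 0.1946, 0.068 ])), (np.int32(82), array([0.5661, 0.3731, 0.068 ]))]
{'top': [array([ 4.534e-01, -5.620e-02,  6.900e+01])], 'side': [array([ 4.526e-01, -5.590e-02,  6.600e+01]), array([ 4.397e-01, -5.200e-03,  9.100e+01])]} {'top': [array([ 0.4374,  0.1485, 75.    ])], 'side': [array([ 4.395e-01, -5.100e-03,  9.400e+01]), array([  0.4361,   0.1499, 108.    ]), array([  0.4237,   0.1908, 127.    ])]}
picked 53.48 [ 0.4537 -0.0563  0.0302] [-0.1 -1.2  2.9] w 0.549 g 51.7
over 55.37 [ 0.5903 -0.0215  0.1897] [-0.7 -0.4 -2.4] w 0.546 g 51.6
hit True 56.77 [ 0.5913 -0.0198  0.1213] [-0.6  1.1  4. ] w 0.551 g 52.1
regrip 57.65 [ 0.5906 -0.0202  0.1207] [-0.2  0.7  0.5] w 0.55 g 51.1
push True 57.91 [ 0.5906 -0.0202  0.1205] [-0.6  0.3  4.1] w 0.548 g 51.3
hold 58.21 [ 0.5906 -0.0202  0.1205] [-0.7 -0.3  5.4] w 0.55 g 51.4
```

View pics/b2.png

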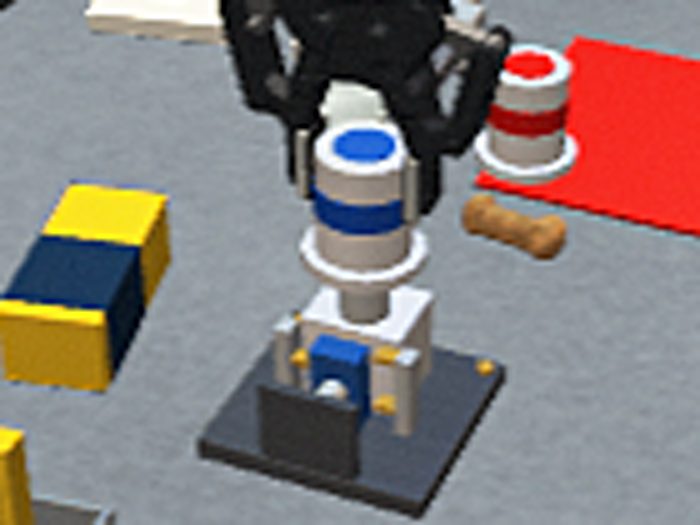

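Blue stopped at the shoulder, the same height as red. I'll do a quick wiggle check, place it on the red mat, then try black.

```bash
python3 - <<'E'
from h import *
for dx,dy in((.0015,0),(-.0015,0),(0,.0015),(0,-.0015)):
    lin(*(PIN+[dx,dy]),.1225,.03);h=lin(*(PIN+[dx,dy]),.105,.03,until_force=8);s=st((dx,dy,h))
if s["eef_pos"][2]<.115: raise SystemExit("slid down")
place(RM,1)
for n in("side","top"):print(n,[(a,pl(n,*c,.068).round(4)) for a,b,c in blobs(masks(get_image(n))["blue"],20) if a<200])
t=spots("black")["top"];print(t);t=t[0][:2]
if np.linalg.norm(t-[.4374,.1486])>.004: raise SystemExit("moved")
pick(*t);s=trial()
if s["eef_pos"][2]>.1: s=confirm()
robot.wait(.3);st("hold")
snap("side","k2",(190,160,140,105),5)
E
```

```text
(0.0015, 0, True) 58.78 [ 0.5916 -0.0204  0.1212] [-1.8  0.1  1.2] w 0.549 g 51.5
(-0.0015, 0, True) 59.31 [ 0.5908 -0.0204  0.1205] [-0.1 -0.2  4.3] w 0.55 g 51.8
(0, 0.0015, True) 59.85 [ 0.5911 -0.02    0.1206] [-0.8 -0.4  3.6] w 0.547 g 51.8
(0, -0.0015, True) 60.39 [ 0.5912 -0.0207  0.1207] [-0.3  1.2  4. ] w 0.549 g 52.1
placed True 64.03 [ 0.4778 -0.3646  0.0333] [ 0.5 -1.4  3.3] w 0.548 g 52.5
side [(np.int32(34), array([ 0.4782, -0.3635,  0.068 ])), (np.int32(61), array([ 0.4651, -0.2999,  0.068 ])), (np.int32(196), array([0.732 , 0.0188, 0.068 ])), (np.int32(107), array([0.5797, 0.0342, 0.068 ]))]
top [(np.int32(44), array([0.5897, 0.0091, 0.068 ])), (np.int32(64), array([ 0.4786, -0.3652,  0.068 ]))]
[array([ 0.4374,  0.1486, 74.    ])]
picked 71.17 [0.4372 0.1486 0.0301] [-1.6  0.2  2.8] w 0.543 g 51.0
over 73.35 [ 0.5909 -0.018   0.19  ] [ 0.3  1.2 -1.5] w 0.543 g 51.6
hit True 74.77 [ 0.5917 -0.02    0.1211] [-1.1  1.3  4.6] w 0.541 g 52.1
regrip 75.66 [ 0.5908 -0.0202  0.1202] [0.3 0.2 0.9] w 0.545 g 51.0
push True 75.92 [ 0.5909 -0.0202  0.12  ] [-0.4 -0.6  4.1] w 0.544 g 51.3
hold 76.22 [ 0.5909 -0.0202  0.12  ] [-1.2  0.6  5.5] w 0.542 g 51.3
```

View pics/k2.png

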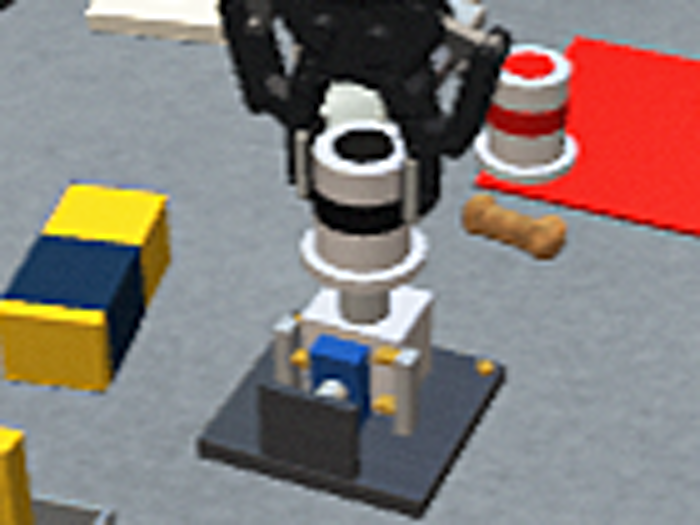

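Black also stops at the shoulder. I'll wiggle-check it, place it on the red mat, retreat, and take final views.

```bash
python3 - <<'E'
from h import *
for dx,dy in((.0015,0),(-.0015,0),(0,.0015),(0,-.0015)):
    lin(*(PIN+[dx,dy]),.1225,.03);h=lin(*(PIN+[dx,dy]),.105,.03,until_force=8);s=st((dx,dy,h))
if s["eef_pos"][2]<.115: raise SystemExit("slid down")
place(RM,2)
go(.40,.0,.30);robot.wait(.5);go(.2203,.5032,.25);robot.wait(1);st()
snap("top","f_t");snap("side","f_s")
a,b=[cv2.resize(cv2.imread(f"pics/{n}.png"),(400,300)) for n in("f_t","f_s")];cv2.imwrite("pics/f.png",np.hstack([a,b]))
E
```

```text
(0.0015, 0, True) 76.82 [ 0.5916 -0.0204  0.1206] [-1.1  0.4  0.8] w 0.545 g 51.5
(-0.0015, 0, True) 77.36 [ 0.591  -0.0203  0.12  ] [-0.7  0.1  4.1] w 0.548 g 51.9
(0, 0.0015, True) 77.92 [ 0.5912 -0.02    0.1201] [-0.7 -1.3  3.9] w 0.546 g 51.8
(0, -0.0015, True) 78.48 [ 0.5913 -0.0207  0.1202] [-0.   0.5  3.1] w 0.545 g 52.1
placed True 82.06 [ 0.5577 -0.3647  0.0328] [ 0.3 -0.2  3.1] w 0.546 g 51.2
 88.28 [0.2203 0.5032 0.25  ] [-0.   0.2  0. ] w 0.697 g 0.0
```

View pics/f.png

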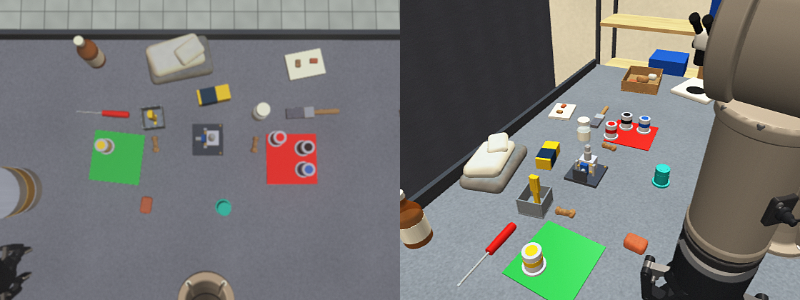

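Final view: yellow stands on the green mat; red, black and blue stand on the red mat. The wedge is upright in the pot and the bystanders haven't moved. One numeric check of the positions, then hand in.

```bash
python3 - <<'E'
from h import *
t=get_image("top");M=masks(t);M["black"]=cv2.inRange(cv2.cvtColor(t,cv2.COLOR_RGB2GRAY),0,75)
ok=True
for k,m,sl in(("red",RM,0),("blue",RM,1),("black",RM,2),("yellow",GM,0)):
    d=min((np.linalg.norm(pl("top",*c,.068)[:2]-m-SL[sl]) for a,b,c in blobs(M[k],30) if a<200));print(k,d.round(4));ok&=d<.012
if ok: print(robot.close_job())
E
```

```text
red 0.0414
blue 0.001
black 0.0009
yellow 0.0016
```

Red has been knocked about 41 mm. I'll locate it.

```bash
python3 - <<'E'
from h import *
for n in("top","side"):
    t=get_image(n);print(n,[(a,pl(n,*c,.068).round(4)-[*RM,0]) for a,b,c in blobs(masks(t)["red"],20) if a<200])
E
```

```text
top [(np.int32(78), array([0.0759, 0.0603, 0.068 ]))]
side [(np.int32(36), array([0.0749, 0.0619, 0.068 ])), (np.int32(63), array([0.0568, 0.1214, 0.068 ]))]
```

Red is still on the mat but near the limit (75 mm of 80), so I'll move it to the free slot.

```bash
python3 - <<'E'
from h import *
x,y=RM+[.0755,.061]
robot.grip(.8);go(.42,0,.3);go(x,y,.2);lin(x,y,.034,.1);robot.grip(0,50);st("pick")
lin(x,y,.10,.15);place(RM,3)
go(.40,.0,.30);go(.2203,.5032,.25);robot.wait(1);st()
t=get_image("top");M=masks(t);M["black"]=cv2.inRange(cv2.cvtColor(t,cv2.COLOR_RGB2GRAY),0,75)
ok=True
for k,m,sl in(("red",RM,3),("blue",RM,1),("black",RM,2),("yellow",GM,0)):
    d=min((np.linalg.norm(pl("top",*c,.068)[:2]-m-SL[sl]) for a,b,c in blobs(M[k],30) if a<200));print(k,d.round(4));ok&=d<.012
print([(a,c) for a,b,c in blobs(M["yellow"]) if 195<c[0]<235])
if ok: print(robot.close_job())
E
```

```text
pick 94.12 [ 0.594  -0.2647  0.0349] [-0.6 -0.3  3.9] w 0.55 g 51.7
placed True 97.65 [ 0.4773 -0.2851  0.0347] [-0.5  1.1  5.2] w 0.551 g 51.9
 103.05 [0.2203 0.5032 0.25  ] [ 1.  -0.5 -0.6] w 0.704 g 0.0
red 0.0003
blue 0.0008
black 0.0011
yellow 0.0018
[(np.int32(124), array([212.21774194, 161.83064516]))]
the job is handed in; nothing more can be done
None
```

The job is handed in at about 103 s of the 210 s allowed (no verdict returned): the wedge stands in the pot, yellow (fits) is on the green mat, and red, blue and black (stop at the shoulder) are on the red mat, with red moved back to a free spot there after it was knocked aside.

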